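Feed three screw caps into the cap magazine's track

TASK

Top up the capping machine's cap magazine: with your fingertips, sweep the three loose white screw caps lying on its deck through the narrow gate one at a time, each until it drops flat into the sunken track behind the two caps already queued there. Only push them gently along the deck, never pinching or lifting a cap, and leave the red spout cap on the deck, clear of the gate. Do not disturb the two pots or the spatula beside the magazine.

Things in the scene. Friction and masses are not known exactly. Their poses are not given: they have to be found in the camera images.
- tray: steel cap magazine, fixed. Origin on the bench under the middle of the gate; y runs from the deck through the gate along the track, x across, z up. Flat deck 14 mm above the bench: x -100 to 100, y -250 to 0 mm. Two straight cheeks narrow it from 200 mm wide at y = -95 to 46 mm at the gate. Rims, cheeks and rails stand only 7 mm above the deck: fingertips can pass over them. Low handle at the rear, to y = -287
- gate (a point): middle of the gate, 46 mm wide, at deck height (14 mm above the bench), on the sharp edge where the deck drops 4 mm to the track's floor. A cap that has dropped in lies flat with its centre 20 mm or more past this edge; each new cap pushes the earlier ones on
- track_end (a point): foot of the end stop, 216 mm past the gate, on the midline of the track's floor, 10 mm above the bench. Track: single file, 46 mm wide, its rails 11 mm above its floor, end stop 21 mm above it. It takes five caps in a row with 16 mm to spare
- cap_a: plain white ribbed screw cap, closed top up: a disc 40 mm in diameter and 22 mm high, 11 to 17 g; origin at the centre of its underside, z up; lies loose on the deck
- cap_b: plain white ribbed screw cap, closed top up: a disc 40 mm in diameter and 22 mm high, 11 to 17 g; origin at the centre of its underside, z up; lies loose on the deck
- cap_c: plain white ribbed screw cap, closed top up: a disc 40 mm in diameter and 22 mm high, 11 to 17 g; origin at the centre of its underside, z up; lies loose on the deck
- red_cap: red spout cap, to be left on the deck: a disc 50 mm in diameter and 12 mm high with a raised step and a spout to 30 mm height, wider than the gate; origin at the centre of its underside, z up. It lies among the white caps, in any of the four places
- queued_1: plain white ribbed screw cap, closed top up: a disc 40 mm in diameter and 22 mm high, 11 to 17 g; origin at the centre of its underside, z up; already in the track, against its end stop
- queued_2: plain white ribbed screw cap, closed top up: a disc 40 mm in diameter and 22 mm high, 11 to 17 g; origin at the centre of its underside, z up; already in the track, next to the first; its near edge is about 135 mm beyond the gate
- pot_1: white closed sample pot with white lid standing on the bench beside the track, 48 mm in diameter, 62 mm high; origin at the centre of its underside. Bystander
- pot_2: the same with red lid. Bystander
- spatula: slim steel laboratory spatula, 170 mm long, 12 mm wide, 4 mm thick, lying flat on the bench on the robot's side of the track; origin under its middle, along its x axis. Bystander

How it is judged:
By the outcome, as a careful person would: the job done as asked, in the order asked, and still so for the second after the job is handed in, with the robot touching nothing.
It also fails if it takes over 72 s, if anything falls off the work surface, if the arm or the gripper's body presses on something with over 40 N, if the wrist force passes 120 N, or if a joint passes its speed limit or range.

ROBOT

A 6-joint arm with a two-finger parallel gripper is mounted at the origin on the work surface. World frame = base frame: x ahead of the robot, y to its left, z up, the work surface at z = 0. Lengths are in m, angles in rad, forces in N, time in s.
With the tool pointing down it reaches from about 0.3 to 0.775 m from the base axis. Payload 14.6 kg.
Tool frame: the origin (TCP) lies at the very end of the fingers, on their centre line; the grasp point (between the pads) lies 19 mm behind it; z points along the fingers, y is the direction in which the jaws open and shut (so a half turn about z gives the same grasp; the last joint's range is limited). The gripper opens to 85 mm and grips with 20 to 120 N. Pads are 22 mm wide; open, the fingers measure 114 mm over their backs; the gripper's body (76 mm by 85 mm) begins 54 mm behind the grasp point. The pads swing forward as they close: fully open they stand 13 mm farther back than shut.
Start: joints at [1.12, 0.3, 1.521, -0, 1.321, -0.067], TCP at [0.206, 0.51, 0.231] pointing down, gripper open.
Joint ranges: [-3.03, 3.03], [-0.79, 2.21], [0.23, 2.52], [-1.04, 4.18], [0, 3.07], [-2.55, 2.55]. Speed limits (rad/s): [2.22, 2.22, 2.57, 3.14, 3.14, 3.14].

INTERFACE

Orientations are given as a 3x3 rotation matrix whose columns are the frame's x, y, z axes.
In Python, from workcell import manip gives the robot as it stands.
- The arm moves only by the shell command python3 -m creep 'ROWS'. ROWS is JSON, a list of rows, each an object with "angular": the turn, a rotation vector about the tool's x, y, z in degrees, a list of three; "dp": the shift along the tool's x, y, z in m, a list of three; "gripper": the closure, from 0 (fully open) to 1 (shut). A call has 1 to 20 rows; each row is the pose to reach, as a shift and turn from the pose measured when the call began, along the tool's axes at that moment; what a row does not reach only later rows make up. A row lasts 1/10 s, in which the tool goes at most 50 mm and 8.59 degrees, less where a joint would pass 70% of its speed; a pose out of reach is approached as far as the arm can. A call with a gripper value outside its range is refused whole. The fingers move at their own pace and stop on an object; the grip force is fixed at half the most. Time passes only in rows, so rows that repeat a pose let the fingers close. It gives the time, the measured TCP pose, the force and the opening at its end, in the units of the state.
- manip.state(): the state, without advancing time (a new reading comes with each control period).
- manip.camera(name): name is "scene" or "top" or "wrist"; returns a dict with "img" (480x640x3 uint8, blue, green, red), "range_z" (480x640 float32, m along the optical axis (not along the pixel's ray), 0 where there is no reading), "camera_matrix" (3x3 intrinsics, pixels), "xyz" and "rotation" of the camera in the world. Camera axes: x right, y down, z forward; pixel columns grow to the right and rows downward; lengths in m; the calibration is good to about 2 mm. A picture is of the moment at which its call begins.
- manip.job_done(): hands the job in, once; it reports no verdict.
The state is a dict: "time_s": time; "joint_pos": joint angles; "qd": joint speeds; "effort": joint torques, N m; "tcp_pos": TCP position; "tool_rot": TCP orientation; "contact_force": force on the tool from outside, world axes, zero at the start; "wrist_torque": the same for the moment, N m; "opening": opening from 0.0 (shut) to 1.0 (fully open).
Only numpy, scipy, OpenCV 4.12 (cv2) and the standard library are available. Lean on these libraries where they do the work, as an engineer would, in place of code of your own. Each camera call takes 0.05 s, during which the arm holds its last target.

## Working session

There is one attempt and no reset: what is moved stays moved. The work goes in short steps, Python scripts to look and compute and a shell command to move; the robot and the scene stay as the last step left them, time stands still between calls to the robot, and variables do not carry over. Pictures are saved under pics/ and viewed, and the job is handed in when it is done.

```bash
mkdir -p pics; python3 - <<'E'
from workcell import manip
import cv2
s=manip.state();print(s['time_s'],s['tcp_pos'],s['tool_rot'],s['opening'],s['contact_force'])
for n in['top','scene']:
    c=manip.camera(n);cv2.imwrite(f'pics/{n}0.png',c['img']);print(n,c['camera_matrix'],c['xyz'],c['rotation'])
E
```

```text
0.0 [0.20587024 0.50978053 0.23071735] [[-9.27233143e-01  3.74484262e-01 -4.85588716e-04]
 [ 3.74484572e-01  9.27232556e-01 -1.04508359e-03]
 [ 5.88863102e-05 -1.15088162e-03 -9.99999336e-01]] 0.996394005124187 [ 0.61577037 -0.23470322 -0.70491499]
top [[546.27942513   0.         327.79960653]
 [  0.         546.27942513 231.49508719]
 [  0.           0.           1.        ]] [0.38893192 0.10212977 0.99138475] [[-2.17315106e-02 -9.80388941e-01  1.95870535e-01]
 [-9.99757473e-01  2.20095989e-02 -7.56993979e-04]
 [-3.56888338e-03 -1.95839482e-01 -9.80629472e-01]]
scene [[518.88740974   0.         324.00674231]
 [  0.         518.88740974 236.24107151]
 [  0.           0.           1.        ]] [1.16063452 0.12193377 0.73896364] [[-0.03077099  0.76026133 -0.64888817]
 [ 0.99948007  0.02965872 -0.01264719]
 [ 0.00963002 -0.64893996 -0.76077868]]
```

View pics/top0.png

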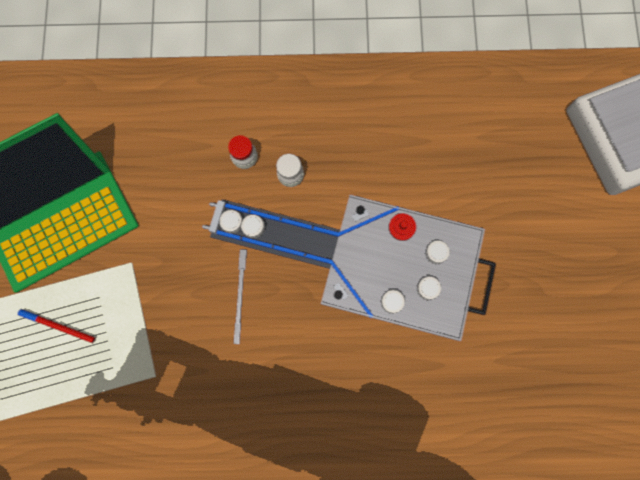

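View pics/scene0.png

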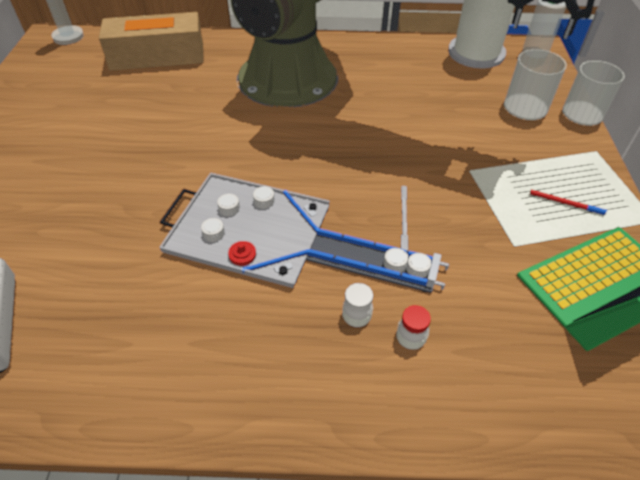

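The top view shows the red cap at about (403,227) and the loose white caps at (437,251), (429,287) and (393,300). The gate is near (335,248), and the queued caps are at (231,220) and (253,226). Next I'll measure all of these.

```bash
cat > h.py <<'E'
from workcell import manip
import cv2, numpy as np
def look(n='top'):
    c=manip.camera(n);K=c['camera_matrix'];R=np.array(c['rotation']);t=np.array(c['xyz'])
    z=c['range_z'];v,u=np.mgrid[0:480,0:640]
    P=np.stack([(u-K[0,2])/K[0,0]*z,(v-K[1,2])/K[1,1]*z,z],-1)@R.T+t
    P[z==0]=np.nan
    return c,P
def ray(c,u,v,h):
    K=c['camera_matrix'];R=np.array(c['rotation']);t=np.array(c['xyz'])
    d=R@np.array([(u-K[0,2])/K[0,0],(v-K[1,2])/K[1,1],1]);return t+d*(h-t[2])/d[2]
def caps(c,P,zlo=.028,zhi=.045,roi=(200,190,500,345)):
    img=c['img'].astype(int);Z=P[...,2]
    sat=img.max(-1)-img.min(-1)
    m=((img.min(-1)>170)&(sat<40)).astype(np.uint8)
    x0,y0,x1,y1=roi;k=np.zeros_like(m);k[y0:y1,x0:x1]=m[y0:y1,x0:x1];
    k&=(Z>zlo).astype(np.uint8)&(Z<zhi).astype(np.uint8)
    k=cv2.morphologyEx(k,cv2.MORPH_OPEN,np.ones((3,3),np.uint8))
    n,l,st,ce=cv2.connectedComponentsWithStats(k)
    return [(ce[i],st[i,4],np.nanmedian(P[l==i],0)) for i in range(1,n) if st[i,4]>60]
E
python3 - <<'E'
from h import *
c,P=look()
for ce,a,p in caps(c,P): print(ce.round(1),a,p.round(4))
img=c['img'].astype(int)
for (u,v) in [(380,260),(450,310),(300,238),(600,400),(403,227),(290,165),(240,148)]: print(u,v,P[v,u].round(4))
# deck mask by height
Z=P[...,2]
m=((Z>.008)&(Z<.05)).astype(np.uint8)*255
m[:190]=0;m[345:]=0;m[:,:200]=0;m[:,500:]=0
big=cv2.resize(c['img'][185:350,195:505],None,fx=2.5,fy=2.5,interpolation=cv2.INTER_CUBIC)
cv2.imwrite('pics/crop.png',big)
E
```

```text
[229.7 220.2] 308 [0.6054 0.2772 0.0316]
[214.1 222.5] 70 [0.6013 0.3055 0.03  ]
[251.7 225.1] 320 [0.5956 0.2374 0.0314]
[438.2 251.2] 351 [ 0.5401 -0.0936  0.035 ]
[429.5 287.7] 372 [ 0.4754 -0.0743  0.0349]
[392.9 301.2] 371 [ 0.4538 -0.0094  0.0352]
380 260 [0.5295 0.0084 0.0144]
450 310 [ 0.4376 -0.1127  0.0112]
300 238 [0.5741 0.1525 0.0092]
600 400 [ 0.2771 -0.3668 -0.0023]
403 227 [ 0.5834 -0.0319  0.0436]
290 165 [0.6976 0.1662 0.0591]
240 148 [0.7319 0.2559 0.0581]
```

View pics/crop.png

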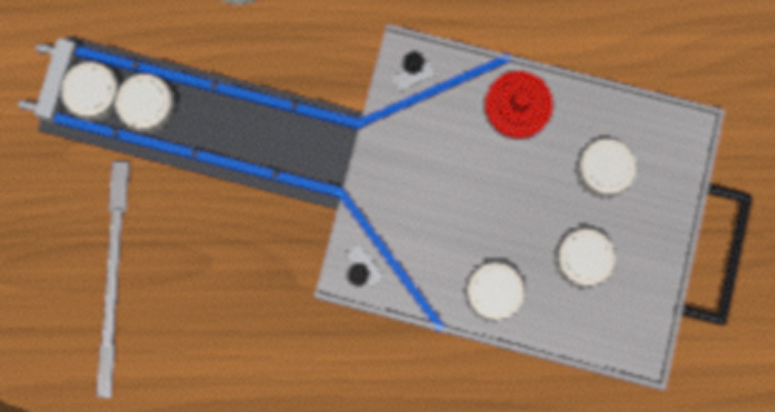

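```bash
cat >> h.py <<'E'
def crop_fit():
    pass
E
python3 - <<'E'
from h import *
c,P=look()
pts=[((387,27),(100,0),.018),((722,108),(100,-250),.021),((663,387),(-100,-250),.018),((317,295),(-100,0),.018),
((360,123),(24,0),.021),((342,190),(-24,0),.021),((506,60),(100,-95),.021),((438,325),(-100,-95),.021)]
W=[];M=[]
for (a,b),m,h in pts:
    W.append(ray(c,a/2.5+195-.3,b/2.5+185-.3,h)[:2]);M.append(np.array(m)/1000)
for p in caps(c,P)[:3]:
    if p[1]>200: pass
W=np.array(W);M=np.array(M)
wm,mm=W.mean(0),M.mean(0)
H=(M-mm).T@(W-wm);U,S,V=np.linalg.svd(H);R=V.T@np.diag([1,np.linalg.det(V.T@U.T)])@U.T
g=wm-R@mm
print('gate',g,'yaw',np.degrees(np.arctan2(R[1,0],R[0,0])))
print('res mm',((M@R.T+g-W)@R*1000).round(1))
np.savez('tray.npz',R=R,g=g)
f=lambda p:(R.T@(np.array(p)[:2]-g)*1000).round(1)
for ce,a,p in caps(c,P):
    q=ray(c,ce[0],ce[1],.036 if ce[0]>300 else .032); print(ce.round(1),a,q.round(4),f(q))
# red
img=c['img'].astype(int);m=((img[...,2]>130)&(img[...,1]<70)).astype(np.uint8);m[:200]=0
n,l,st,ce=cv2.connectedComponentsWithStats(m)
for i in range(1,n):
    if st[i,4]>100: q=ray(c,*ce[i],.026+.004);print('red',ce[i],st[i],q,f(q))
for nm,(u,v),h in[('potW',(289,163),.062),('potR',(239,147),.062)]:
    q=ray(c,u,v,h);print(nm,q,f(q))
for u,v in[(243,252),(237,342)]: print('spat',f(ray(c,u,v,.004)))
E
```

```text
gate [0.5531567  0.08937966] yaw -15.965259083654873
res mm [[-1.2  1.6]
 [-3.1  1.5]
 [ 1.8  2.2]
 [ 1.5  2. ]
 [-1.9  0.5]
 [ 0.8  0.3]
 [ 1.7 -3.1]
 [ 0.3 -5.2]]
[229.9 220.6] 317 [0.6046 0.277  0.032 ] [ -2.2 194.5]
[251.8 225. ] 326 [0.5955 0.2376 0.032 ] [ -0.  154.2]
[438.2 251.1] 350 [ 0.54   -0.0931  0.036 ] [  37.5 -179.1]
[429.4 287.8] 364 [ 0.4756 -0.0737  0.036 ] [ -29.7 -178.2]
[392.9 301.3] 371 [ 0.4536 -0.0091  0.036 ] [ -68.6 -122.1]
red [401.95910781 226.47583643] [389 214  27  26 538] [ 0.58716318 -0.0320479   0.03      ] [  66.1 -107.4]
red [ 63.71985816 328.83687943] [ 35 317  58  25 282] [0.41897388 0.56344117 0.03      ] [-259.4  418.9]
potW [0.7004118  0.16775442 0.062     ] [120.  115.9]
potR [0.73244515 0.25708566 0.062     ] [126.2 210.6]
spat [-47.9 161. ]
spat [-205.6  125.5]
```

```bash
cat >> h.py <<'E'
T=np.load('tray.npz');RT=T['R'];G=T['g']-RT@np.array([0,.0012])
def tr(p): return RT.T@(np.array(p)[:2]-G)*1000
def now():
    s=manip.state();R=np.array(s['tool_rot']);x=R[:2,0]@RT   # tool x in tray
    phi=np.degrees(np.arctan2(x[0],x[1]))
    print('t',round(s['time_s'],2),'tray xy',tr(s['tcp_pos']).round(1),'z',round(s['tcp_pos'][2],4),'phi',round(phi,1),'open',round(s['opening'],3),'F',np.round(s['contact_force'],1),'q',np.round(s['joint_pos'],2))
    return s,R,phi
def to(targets,s=None):
    "targets: (x,y mm tray, z m, phi deg) -> rows"
    s,R,phi=now()
    for x,y,z,ph in targets:
        w=np.append(G+RT@(np.array([x,y])/1000),z);d=R.T@(w-np.array(s['tcp_pos']))
        print((x,y,z,ph),'dp',d.round(4),'turn',round((ph-phi+180)%360-180,1))
def tcp(cx,cy,ph,off=28.5):
    a=np.radians(ph);return (round(cx-off*np.sin(a),1),round(cy-off*np.cos(a),1))
def report(n):
    c,P=look();cv2.imwrite(f'pics/{n}.png',cv2.resize(c['img'][185:350,195:505],None,fx=2.5,fy=2.5,interpolation=cv2.INTER_CUBIC))
    for ce,a,p in caps(c,P):
        h=.036 if tr(p)[1]<8 else .032
        print(ce.round(0),a,'z',p[2].round(4),'tray',tr(ray(c,ce[0],ce[1],h)).round(1))
    return c,P
E
python3 - <<'E'
from h import *
to([(-101,-153,.10,45),(-101,-153,.024,45)])
E
```

```text
t 0.2 tray xy [-449.5  309.9] z 0.231 phi -84.0 open 1.001 F [-0.2  0.2 -0.5] q [ 1.12  0.3   1.52  0.    1.32 -0.07]
(-101, -153, 0.1, 45) dp [-0.3952 -0.4237  0.1312] turn 129.0
(-101, -153, 0.024, 45) dp [-0.3952 -0.4237  0.2072] turn 129.0
```

```bash
python3 -m creep '[{"dp":[-0.03,-0.03,0.0],"angular":[0,0,8],"gripper":0.76},{"dp":[-0.06,-0.06,0.0],"angular":[0,0,16],"gripper":0.76},{"dp":[-0.09,-0.095,0.0],"angular":[0,0,24],"gripper":0.76},{"dp":[-0.12,-0.13,0.0],"angular":[0,0,32],"gripper":0.76},{"dp":[-0.15,-0.16,0.0],"angular":[0,0,40],"gripper":0.76},{"dp":[-0.18,-0.19,0.0],"angular":[0,0,48],"gripper":0.76},{"dp":[-0.21,-0.225,0.0],"angular":[0,0,56],"gripper":0.76},{"dp":[-0.24,-0.255,0.0],"angular":[0,0,64],"gripper":0.76},{"dp":[-0.27,-0.29,0.0],"angular":[0,0,72],"gripper":0.76},{"dp":[-0.30,-0.32,0.0],"angular":[0,0,80],"gripper":0.76},{"dp":[-0.33,-0.35,0.01],"angular":[0,0,88],"gripper":0.76},{"dp":[-0.36,-0.385,0.03],"angular":[0,0,96],"gripper":0.76},{"dp":[-0.38,-0.41,0.05],"angular":[0,0,104],"gripper":0.76},{"dp":[-0.395,-0.424,0.07],"angular":[0,0,112],"gripper":0.76},{"dp":[-0.395,-0.424,0.09],"angular":[0,0,120],"gripper":0.76},{"dp":[-0.395,-0.424,0.11],"angular":[0,0,127],"gripper":0.76},{"dp":[-0.395,-0.424,0.131],"angular":[0,0,129],"gripper":0.76},{"dp":[-0.395,-0.424,0.131],"angular":[0,0,129],"gripper":0.76},{"dp":[-0.395,-0.424,0.131],"angular":[0,0,129],"gripper":0.76}]'
python3 - <<'E'
from h import *
to([(-101,-153,.024,45)])
c,P=report('a1');cv2.imwrite('pics/w1.png',manip.camera('wrist')['img'])
E
```

```text
time_s: 2.1
tcp_pos: [0.4134, -0.0313, 0.1007]
tool_rot: [[0.874, 0.486, -0.001], [0.486, -0.874, -0.001], [-0.001, 0.0, -1.0]]
contact_force: [0.4, -0.7, 0.9]
opening: 0.239
t 2.1 tray xy [-101.1 -153.2] z 0.1007 phi 44.9 open 0.239 F [ 0.4 -0.7  0.9] q [-0.16  0.17  2.02 -0.    0.95  0.9 ]
(-101, -153, 0.024, 45) dp [ 0.0003 -0.0001  0.0767] turn 0.1
[230. 220.] 332 z 0.0314 tray [ -2.  195.9]
[252. 225.] 306 z 0.0315 tray [ -0.2 155.2]
[438. 246.] 148 z 0.035 tray [  47.2 -176.2]
[387. 299.] 137 z 0.0353 tray [ -67.3 -110.3]
```

View pics/w1.png

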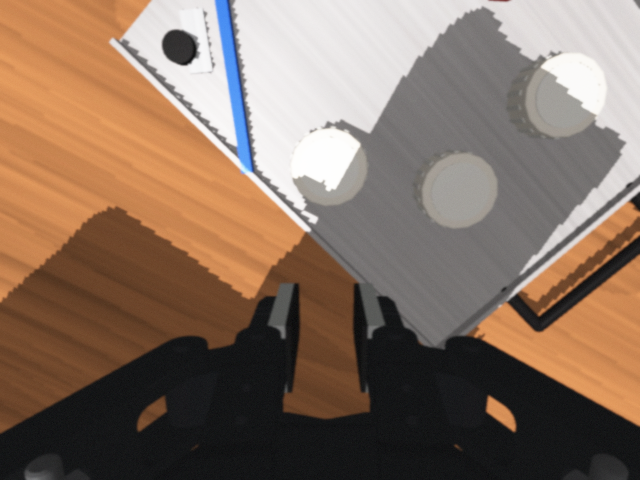

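View pics/a1.png

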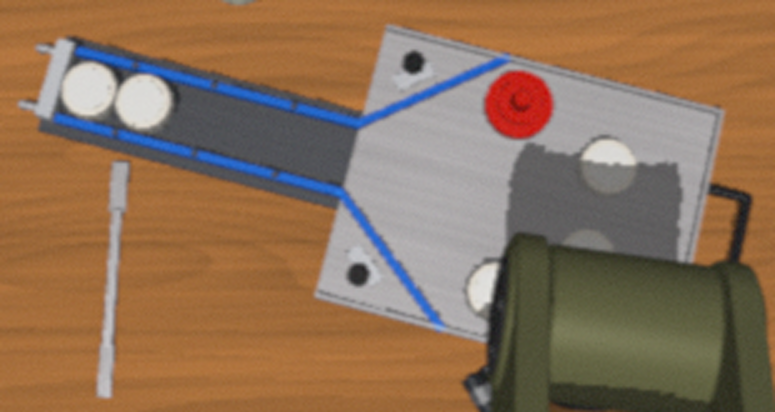

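Wrist view: cap C is at (330,165), midway between the two fingertips (299 to 356). The top crop shows nothing disturbed. I'll descend and start sweeping.

```bash
python3 -m creep '[{"dp":[0,0,0.03],"angular":[0,0,0],"gripper":0.76},{"dp":[0,0,0.055],"angular":[0,0,0],"gripper":0.76},{"dp":[0,0,0.070],"angular":[0,0,0],"gripper":0.76},{"dp":[0,0,0.0767],"angular":[0,0,0],"gripper":0.76},{"dp":[0,0,0.0767],"angular":[0,0,0],"gripper":0.76}]'
python3 - <<'E'
from h import *
cv2.imwrite('pics/w2.png',manip.camera('wrist')['img'])
W=[(-69,-121,45),(-60,-112,45),(-50,-102,45),(-40,-92,45),(-34,-86,45),(-28,-80,45),(-23,-74,42),(-18,-68,38),(-14,-62,33),(-10,-55,27),(-6,-48,21),(-3,-41,15),(-1,-34,9),(0,-27,4),(0,-20,0)]
to([(*tcp(x,y,p),.024,p) for x,y,p in W])
E
```

```text
time_s: 2.7
tcp_pos: [0.4141, -0.0314, 0.0248]
tool_rot: [[0.874, 0.486, 0.001], [0.486, -0.874, -0.001], [0.001, 0.001, -1.0]]
contact_force: [0.5, -0.2, 0.0]
opening: 0.239
t 2.75 tray xy [-100.1 -153.1] z 0.0253 phi 44.9 open 0.234 F [-0.1 -0.3  1.2] q [-0.16  0.33  2.06 -0.    0.76  0.9 ]
(np.float64(-89.2), np.float64(-141.2), 0.024, 45) dp [ 0.0162 -0.0007  0.0013] turn 0.1
(np.float64(-80.2), np.float64(-132.2), 0.024, 45) dp [ 0.0289 -0.0007  0.0013] turn 0.1
(np.float64(-70.2), np.float64(-122.2), 0.024, 45) dp [ 0.043  -0.0006  0.0013] turn 0.1
(np.float64(-60.2), np.float64(-112.2), 0.024, 45) dp [ 0.0572 -0.0006  0.0014] turn 0.1
(np.float64(-54.2), np.float64(-106.2), 0.024, 45) dp [ 0.0656 -0.0006  0.0014] turn 0.1
(np.float64(-48.2), np.float64(-100.2), 0.024, 45) dp [ 0.0741 -0.0006  0.0014] turn 0.1
(np.float64(-42.1), np.float64(-95.2), 0.024, 42) dp [0.082  0.0002 0.0014] turn -2.9
(np.float64(-35.5), np.float64(-90.5), 0.024, 38) dp [0.09   0.0015 0.0014] turn -6.9
(np.float64(-29.5), np.float64(-85.9), 0.024, 33) dp [0.0975 0.0025 0.0014] turn -11.9
(np.float64(-22.9), np.float64(-80.4), 0.024, 27) dp [0.106  0.0033 0.0014] turn -17.9
(np.float64(-16.2), np.float64(-74.6), 0.024, 21) dp [0.1149 0.004  0.0015] turn -23.9
(np.float64(-10.4), np.float64(-68.5), 0.024, 15) dp [0.1233 0.0038 0.0015] turn -29.9
(np.float64(-5.5), np.float64(-62.1), 0.024, 9) dp [0.1313 0.0027 0.0015] turn -35.9
(np.float64(-2.0), np.float64(-55.4), 0.024, 4) dp [0.1385 0.0004 0.0015] turn -40.9
(np.float64(0.0), np.float64(-48.5), 0.024, 0) dp [ 0.1448 -0.003   0.0015] turn -44.9
```

View pics/w2.png

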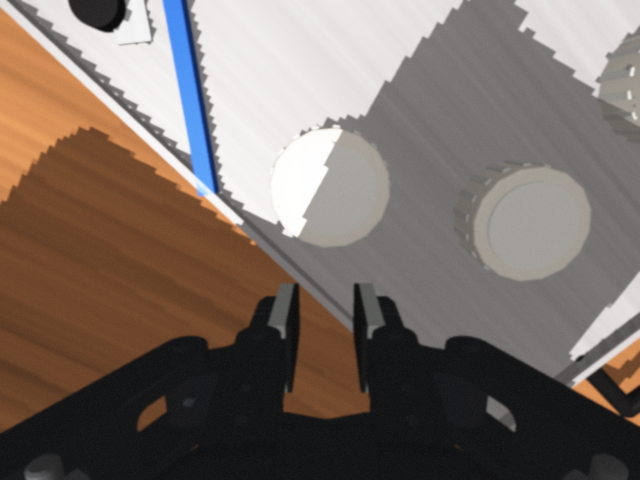

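The wrist view shows cap C centred at (330,187) ahead of the fingertip gap. Now the push.

```bash
python3 -m creep '[{"dp":[0.008,0,0.001],"angular":[0,0,0],"gripper":0.76},{"dp":[0.016,0,0.001],"angular":[0,0,0],"gripper":0.76},{"dp":[0.024,0,0.001],"angular":[0,0,0],"gripper":0.76},{"dp":[0.032,0,0.001],"angular":[0,0,0],"gripper":0.76},{"dp":[0.040,0,0.001],"angular":[0,0,0],"gripper":0.76},{"dp":[0.048,0,0.001],"angular":[0,0,0],"gripper":0.76},{"dp":[0.057,0,0.001],"angular":[0,0,0],"gripper":0.76},{"dp":[0.0655,0,0.001],"angular":[0,0,0],"gripper":0.76},{"dp":[0.074,0,0.001],"angular":[0,0,0],"gripper":0.76},{"dp":[0.082,0,0.001],"angular":[0,0,-3],"gripper":0.76},{"dp":[0.09,0.0015,0.001],"angular":[0,0,-7],"gripper":0.76},{"dp":[0.0975,0.0025,0.001],"angular":[0,0,-12],"gripper":0.76},{"dp":[0.106,0.0033,0.001],"angular":[0,0,-18],"gripper":0.76},{"dp":[0.115,0.004,0.001],"angular":[0,0,-24],"gripper":0.76},{"dp":[0.1233,0.0038,0.001],"angular":[0,0,-30],"gripper":0.76},{"dp":[0.1313,0.0027,0.001],"angular":[0,0,-36],"gripper":0.76},{"dp":[0.1385,0.0004,0.001],"angular":[0,0,-41],"gripper":0.76},{"dp":[0.1448,-0.003,0.001],"angular":[0,0,-45],"gripper":0.76},{"dp":[0.1448,-0.003,0.001],"angular":[0,0,-45],"gripper":0.76}]'
python3 - <<'E'
from h import *
cv2.imwrite('pics/w3.png',manip.camera('wrist')['img'])
report('a3')
to([(*tcp(0,y,0),.024,0) for y in (-20,0,10,20,30,36)])
E
```

```text
time_s: 4.65
tcp_pos: [0.54, 0.0423, 0.0244]
tool_rot: [[0.272, 0.962, 0.002], [0.962, -0.272, -0.001], [-0.0, 0.002, -1.0]]
contact_force: [0.3, -0.1, 0.3]
opening: 0.242
[230. 221.] 323 z 0.0316 tray [ -2.4 195.7]
[252. 225.] 327 z 0.0315 tray [  0.6 155.4]
[438. 251.] 348 z 0.0353 tray [  37.8 -178. ]
t 4.75 tray xy [ -0.1 -48.4] z 0.0243 phi 0.0 open 0.236 F [ 0.5 -0.2 -0.4] q [ 0.01  0.54  1.71 -0.    0.88  0.29]
(np.float64(0.0), np.float64(-48.5), 0.024, 0) dp [-0.0001  0.0001  0.0003] turn -0.0
(np.float64(0.0), np.float64(-28.5), 0.024, 0) dp [0.0199 0.     0.0003] turn -0.0
(np.float64(0.0), np.float64(-18.5), 0.024, 0) dp [0.0299 0.     0.0003] turn -0.0
(np.float64(0.0), np.float64(-8.5), 0.024, 0) dp [0.0399 0.     0.0003] turn -0.0
(np.float64(0.0), np.float64(1.5), 0.024, 0) dp [0.0499 0.     0.0003] turn -0.0
(np.float64(0.0), np.float64(7.5), 0.024, 0) dp [0.0559 0.     0.0003] turn -0.0
```

View pics/w3.png

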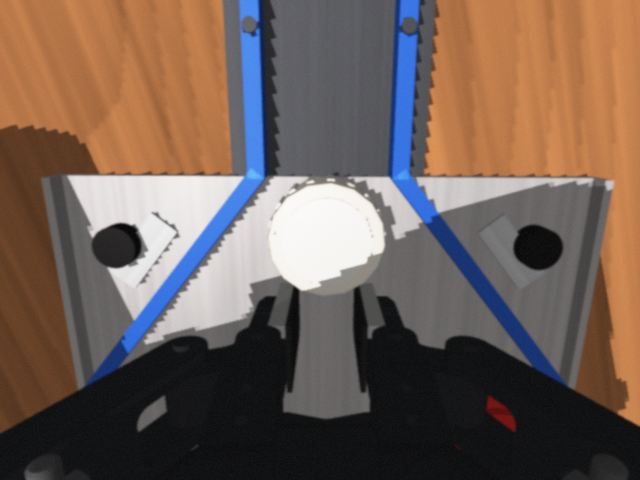

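View pics/a3.png

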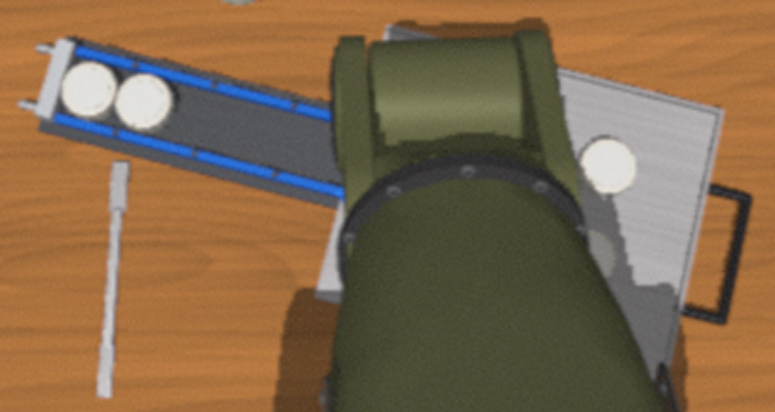

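Cap C sits in the cradle, centred on the gate: cap at x=327, gate from 263 to 393. Pushing straight on.

```bash
python3 -m creep '[{"dp":[0.006,0,0],"angular":[0,0,0],"gripper":0.76},{"dp":[0.012,0,0],"angular":[0,0,0],"gripper":0.76},{"dp":[0.018,0,0],"angular":[0,0,0],"gripper":0.76},{"dp":[0.024,0,0],"angular":[0,0,0],"gripper":0.76},{"dp":[0.030,0,0],"angular":[0,0,0],"gripper":0.76},{"dp":[0.036,0,0],"angular":[0,0,0],"gripper":0.76},{"dp":[0.042,0,0],"angular":[0,0,0],"gripper":0.76},{"dp":[0.048,0,0],"angular":[0,0,0],"gripper":0.76},{"dp":[0.054,0,0],"angular":[0,0,0],"gripper":0.76},{"dp":[0.058,0,0],"angular":[0,0,0],"gripper":0.76},{"dp":[0.058,0,0],"angular":[0,0,0],"gripper":0.76},{"dp":[0.050,0,0],"angular":[0,0,0],"gripper":0.76},{"dp":[0.042,0,0],"angular":[0,0,0],"gripper":0.76},{"dp":[0.042,0,0],"angular":[0,0,0],"gripper":0.76}]'
python3 - <<'E'
from h import *
cv2.imwrite('pics/w4.png',manip.camera('wrist')['img'])
c,P=look('wrist')
report('a4')
for u,v in[(327,130),(327,150),(327,200)]:
  print(P[v,u].round(4),tr(P[v,u]))
E
```

```text
time_s: 6.15
tcp_pos: [0.5507, 0.0807, 0.0243]
tool_rot: [[0.277, 0.961, 0.001], [0.961, -0.277, -0.001], [-0.001, 0.002, -1.0]]
contact_force: [-0.6, 0.1, 0.3]
opening: 0.242
[230. 221.] 328 z 0.0315 tray [ -2.2 196. ]
[214. 222.] 75 z 0.0305 tray [-11.4 223.2]
[251. 225.] 292 z 0.0313 tray [ -0.3 156.5]
[438. 251.] 365 z 0.0348 tray [  37.6 -177.4]
[436. 286.] 110 z 0.0351 tray [ -23.2 -187.1]
[0.5685 0.1436 0.0321] [-0.1073879  57.51497086]
[0.5668 0.1375 0.0334] [-0.11390325 51.23626148]
[0.5623 0.1219 0.0346] [-0.12082083 35.03998794]
```

View pics/w4.png

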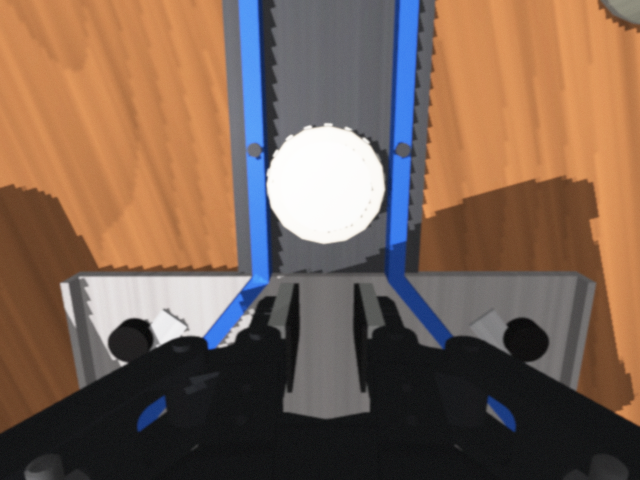

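Cap C lies flat in the track, with its centre about 40 mm past the edge. Next is cap B.

```bash
python3 - <<'E'
from h import *
to([(-43,-220,.075,17),(-43,-220,.024,17)])
E
```

```text
t 6.3 tray xy [ 0.1 -6.7] z 0.0244 phi 0.1 open 0.237 F [ 0.1 -0.1  0.5] q [ 0.08  0.57  1.67 -0.    0.9   0.36]
(-43, -220, 0.075, 17) dp [-0.2134 -0.0427 -0.0506] turn 16.9
(-43, -220, 0.024, 17) dp [-0.2134 -0.0428  0.0004] turn 16.9
```

```bash
python3 -m creep '[{"dp":[0,0,-0.03],"angular":[0,0,0],"gripper":0.76},{"dp":[-0.01,0,-0.05],"angular":[0,0,2],"gripper":0.76},{"dp":[-0.04,-0.008,-0.0506],"angular":[0,0,4],"gripper":0.76},{"dp":[-0.075,-0.016,-0.0506],"angular":[0,0,7],"gripper":0.76},{"dp":[-0.11,-0.024,-0.0506],"angular":[0,0,10],"gripper":0.76},{"dp":[-0.15,-0.032,-0.0506],"angular":[0,0,13],"gripper":0.76},{"dp":[-0.19,-0.040,-0.0506],"angular":[0,0,16],"gripper":0.76},{"dp":[-0.2134,-0.0428,-0.0506],"angular":[0,0,17],"gripper":0.76},{"dp":[-0.2134,-0.0428,-0.0506],"angular":[0,0,17],"gripper":0.76},{"dp":[-0.2134,-0.0428,-0.025],"angular":[0,0,17],"gripper":0.76},{"dp":[-0.2134,-0.0428,-0.008],"angular":[0,0,17],"gripper":0.76},{"dp":[-0.2134,-0.0428,0.0004],"angular":[0,0,17],"gripper":0.76},{"dp":[-0.2134,-0.0428,0.0004],"angular":[0,0,17],"gripper":0.76}]'
python3 - <<'E'
from h import *
cv2.imwrite('pics/w5.png',manip.camera('wrist')['img'])
W=[(-30,-177,17),(-15,-128,17),(-6,-98,17),(-3,-86,14),(-1,-75,8),(0,-64,4),(0,-56,0),(0,-20,0)]
to([(*tcp(x,y,p),.024,p) for x,y,p in W])
E
```

```text
time_s: 7.6
tcp_pos: [0.4508, -0.1109, 0.0233]
tool_rot: [[0.545, 0.839, 0.0], [0.839, -0.545, -0.0], [-0.0, 0.001, -1.0]]
contact_force: [-0.5, 0.5, 0.3]
opening: 0.243
t 7.65 tray xy [ -42.9 -219.6] z 0.0241 phi 17.0 open 0.238 F [0.2 0.2 0.4] q [-0.32  0.41  1.93 -0.    0.8   0.26]
(np.float64(-38.3), np.float64(-204.3), 0.024, 17) dp [ 0.0159 -0.0001  0.0001] turn -0.0
(np.float64(-23.3), np.float64(-155.3), 0.024, 17) dp [ 0.0672 -0.0001  0.0001] turn -0.0
(np.float64(-14.3), np.float64(-125.3), 0.024, 17) dp [ 0.0985 -0.0003  0.0001] turn -0.0
(np.float64(-9.9), np.float64(-113.7), 0.024, 14) dp [1.109e-01 5.000e-04 1.000e-04] turn -3.0
(np.float64(-5.0), np.float64(-103.2), 0.024, 8) dp [1.224e-01 2.100e-03 1.000e-04] turn -9.0
(np.float64(-2.0), np.float64(-92.4), 0.024, 4) dp [1.336e-01 1.800e-03 1.000e-04] turn -13.0
(np.float64(0.0), np.float64(-84.5), 0.024, 0) dp [1.417e-01 1.400e-03 1.000e-04] turn -17.0
(np.float64(0.0), np.float64(-48.5), 0.024, 0) dp [ 1.761e-01 -9.100e-03  1.000e-04] turn -17.0
```

View pics/w5.png

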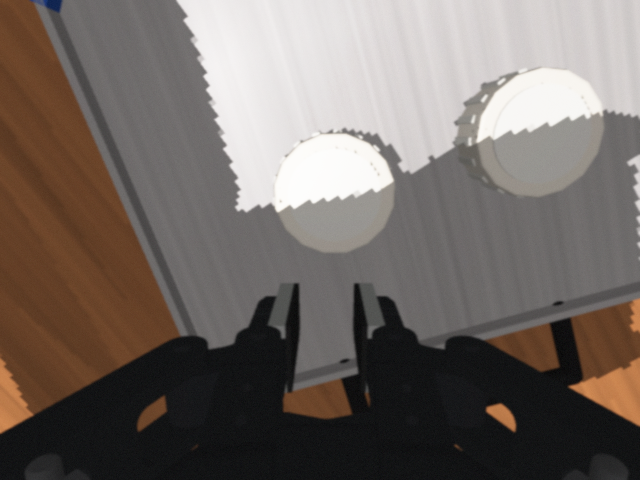

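Cap B is at (334,192), about 2 mm right of the gap's middle at 327, so the cradle will centre it. Pushing.

```bash
python3 -m creep '[{"dp":[0.008,-0.001,0],"angular":[0,0,0],"gripper":0.76},{"dp":[0.016,-0.001,0],"angular":[0,0,0],"gripper":0.76},{"dp":[0.024,-0.001,0],"angular":[0,0,0],"gripper":0.76},{"dp":[0.033,-0.001,0],"angular":[0,0,0],"gripper":0.76},{"dp":[0.042,-0.001,0],"angular":[0,0,0],"gripper":0.76},{"dp":[0.051,0,0],"angular":[0,0,0],"gripper":0.76},{"dp":[0.06,0,0],"angular":[0,0,0],"gripper":0.76},{"dp":[0.07,0,0],"angular":[0,0,0],"gripper":0.76},{"dp":[0.08,0,0],"angular":[0,0,0],"gripper":0.76},{"dp":[0.09,0,0],"angular":[0,0,0],"gripper":0.76},{"dp":[0.0985,0,0],"angular":[0,0,0],"gripper":0.76},{"dp":[0.105,0.0002,0],"angular":[0,0,-1.5],"gripper":0.76},{"dp":[0.111,0.0005,0],"angular":[0,0,-3],"gripper":0.76},{"dp":[0.1165,0.0013,0],"angular":[0,0,-6],"gripper":0.76},{"dp":[0.1224,0.0021,0],"angular":[0,0,-9],"gripper":0.76},{"dp":[0.128,0.002,0],"angular":[0,0,-11],"gripper":0.76},{"dp":[0.1336,0.0018,0],"angular":[0,0,-13],"gripper":0.76},{"dp":[0.1417,0.0014,0],"angular":[0,0,-17],"gripper":0.76},{"dp":[0.1417,0.0014,0],"angular":[0,0,-17],"gripper":0.76}]'
python3 - <<'E'
from h import *
cv2.imwrite('pics/w6.png',manip.camera('wrist')['img'])
to([(*tcp(0,y,0),.024,0) for y in (-20,40)])
E
```

```text
time_s: 9.55
tcp_pos: [0.5299, 0.0076, 0.0241]
tool_rot: [[0.273, 0.962, 0.002], [0.962, -0.273, -0.001], [-0.0, 0.002, -1.0]]
contact_force: [0.3, -0.2, -0.4]
opening: 0.244
t 9.6 tray xy [ -0.1 -84.2] z 0.024 phi 0.0 open 0.242 F [ 0.6  1.  -0.7] q [-0.06  0.52  1.75 -0.    0.87  0.22]
(np.float64(0.0), np.float64(-48.5), 0.024, 0) dp [0.0357 0.     0.    ] turn -0.0
(np.float64(0.0), np.float64(11.5), 0.024, 0) dp [ 0.0957 -0.     -0.    ] turn -0.0
```

View pics/w6.png

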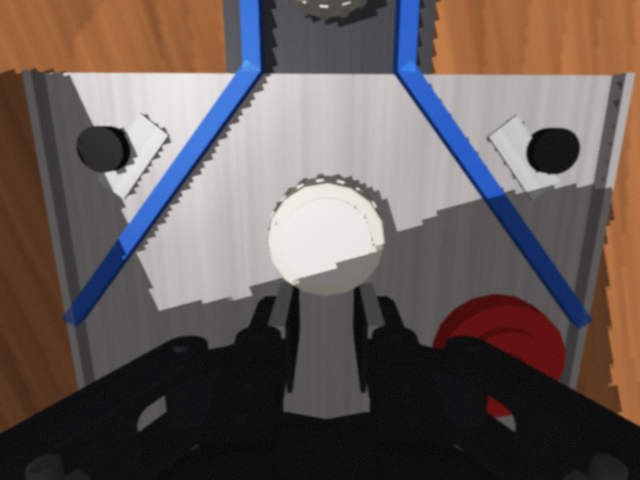

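Cap B is centred in the cradle at (326,238), and the red cap is clear at (500,345). Straight on through the gate.

```bash
python3 -m creep '[{"dp":[0.007,0,0],"angular":[0,0,0],"gripper":0.76},{"dp":[0.014,0,0],"angular":[0,0,0],"gripper":0.76},{"dp":[0.021,0,0],"angular":[0,0,0],"gripper":0.76},{"dp":[0.028,0,0],"angular":[0,0,0],"gripper":0.76},{"dp":[0.035,0,0],"angular":[0,0,0],"gripper":0.76},{"dp":[0.042,0,0],"angular":[0,0,0],"gripper":0.76},{"dp":[0.049,0,0],"angular":[0,0,0],"gripper":0.76},{"dp":[0.055,0,0],"angular":[0,0,0],"gripper":0.76},{"dp":[0.061,0,0],"angular":[0,0,0],"gripper":0.76},{"dp":[0.067,0,0],"angular":[0,0,0],"gripper":0.76},{"dp":[0.073,0,0],"angular":[0,0,0],"gripper":0.76},{"dp":[0.079,0,0],"angular":[0,0,0],"gripper":0.76},{"dp":[0.085,0,0],"angular":[0,0,0],"gripper":0.76},{"dp":[0.09,0,0],"angular":[0,0,0],"gripper":0.76},{"dp":[0.094,0,0],"angular":[0,0,0],"gripper":0.76},{"dp":[0.094,0,0],"angular":[0,0,0],"gripper":0.76},{"dp":[0.086,0,0],"angular":[0,0,0],"gripper":0.76},{"dp":[0.078,0,0],"angular":[0,0,0],"gripper":0.76},{"dp":[0.078,0,0],"angular":[0,0,0],"gripper":0.76}]'
python3 - <<'E'
from h import *
cv2.imwrite('pics/w7.png',manip.camera('wrist')['img'])
report('a7')
# A: heading -28
to([(60,-222,.075,-28),(60,-222,.024,-28)])
E
```

```text
time_s: 11.5
tcp_pos: [0.5508, 0.0809, 0.024]
tool_rot: [[0.277, 0.961, 0.001], [0.961, -0.277, -0.001], [-0.001, 0.001, -1.0]]
contact_force: [-0.2, 0.4, -0.3]
opening: 0.241
[229. 220.] 348 z 0.0314 tray [ -1.4 197.4]
[252. 225.] 328 z 0.0316 tray [1.000e-01 1.558e+02]
[291. 237.] 271 z 0.0314 tray [-2.8 81.4]
[438. 251.] 366 z 0.035 tray [  37.5 -177.5]
t 11.6 tray xy [ 0.2 -6.7] z 0.0241 phi 0.1 open 0.243 F [ 0.2  0.5 -0.4] q [ 0.08  0.57  1.67 -0.    0.9   0.36]
(60, -222, 0.075, -28) dp [-0.2152  0.0603 -0.0507] turn -28.1
(60, -222, 0.024, -28) dp [-0.2152  0.0602  0.0003] turn -28.1
```

View pics/w7.png

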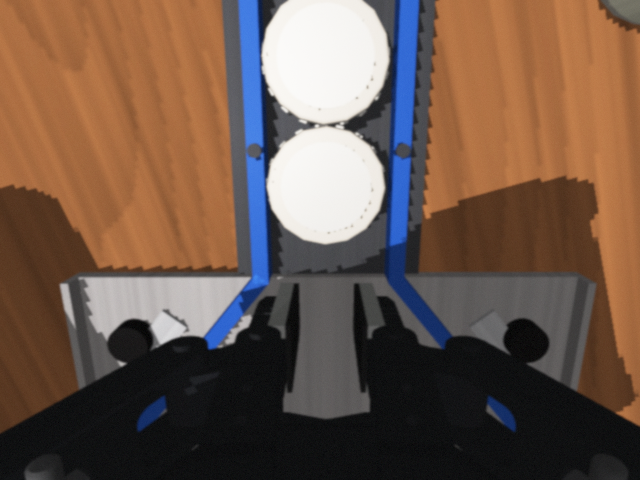

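View pics/a7.png

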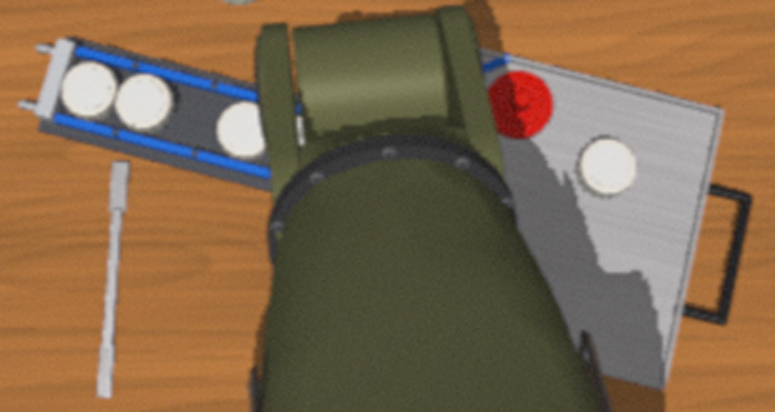

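Two caps lie flat in the track, and the red cap hasn't moved. Now cap A.

```bash
python3 -m creep '[{"dp":[0,0,-0.03],"angular":[0,0,0],"gripper":0.76},{"dp":[-0.01,0,-0.05],"angular":[0,0,-2],"gripper":0.76},{"dp":[-0.04,0.005,-0.0507],"angular":[0,0,-6],"gripper":0.76},{"dp":[-0.075,0.015,-0.0507],"angular":[0,0,-10],"gripper":0.76},{"dp":[-0.11,0.027,-0.0507],"angular":[0,0,-15],"gripper":0.76},{"dp":[-0.15,0.04,-0.0507],"angular":[0,0,-20],"gripper":0.76},{"dp":[-0.19,0.053,-0.0507],"angular":[0,0,-25],"gripper":0.76},{"dp":[-0.2152,0.061,-0.0507],"angular":[0,0,-28],"gripper":0.76},{"dp":[-0.2152,0.061,-0.0507],"angular":[0,0,-28],"gripper":0.76},{"dp":[-0.2152,0.061,-0.025],"angular":[0,0,-28],"gripper":0.76},{"dp":[-0.2152,0.061,-0.008],"angular":[0,0,-28],"gripper":0.76},{"dp":[-0.2152,0.061,0.0003],"angular":[0,0,-28],"gripper":0.76},{"dp":[-0.2152,0.061,0.0003],"angular":[0,0,-28],"gripper":0.76}]'
python3 - <<'E'
from h import *
cv2.imwrite('pics/w8.png',manip.camera('wrist')['img'])
W=[(37.5,-177.5,-28),(14,-133,-28),(7,-120,-26),(3,-109,-20),(1,-99,-13),(0,-90,-7),(0,-81,0),(0,-70,0),(0,-20,0)]
to([(*tcp(x,y,p),.024,p) for x,y,p in W])
E
```

```text
time_s: 12.9
tcp_pos: [0.5498, -0.1412, 0.0232]
tool_rot: [[-0.207, 0.978, -0.0], [0.978, 0.207, -0.0], [-0.0, -0.0, -1.0]]
contact_force: [0.1, 0.1, 0.7]
opening: 0.242
t 12.95 tray xy [  60.7 -221.5] z 0.0241 phi -27.9 open 0.238 F [-0.2 -0.  -0. ] q [-0.32  0.59  1.63 -0.    0.92 -0.52]
(np.float64(50.9), np.float64(-202.7), 0.024, -28) dp [0.0213 0.0001 0.0001] turn -0.1
(np.float64(27.4), np.float64(-158.2), 0.024, -28) dp [0.0716 0.0002 0.    ] turn -0.1
(np.float64(19.5), np.float64(-145.6), 0.024, -26) dp [ 0.0864 -0.0009  0.    ] turn 1.9
(np.float64(12.7), np.float64(-135.8), 0.024, -20) dp [ 0.0982 -0.0023  0.    ] turn 7.9
(np.float64(7.4), np.float64(-126.8), 0.024, -13) dp [ 0.1087 -0.0028  0.    ] turn 14.9
(np.float64(3.5), np.float64(-118.3), 0.024, -7) dp [ 0.118  -0.0023  0.    ] turn 20.9
(np.float64(0.0), np.float64(-109.5), 0.024, 0) dp [ 0.1274 -0.0012 -0.    ] turn 27.9
(np.float64(0.0), np.float64(-98.5), 0.024, 0) dp [ 0.1372  0.0039 -0.    ] turn 27.9
(np.float64(0.0), np.float64(-48.5), 0.024, 0) dp [ 0.1813  0.0273 -0.    ] turn 27.9
```

View pics/w8.png

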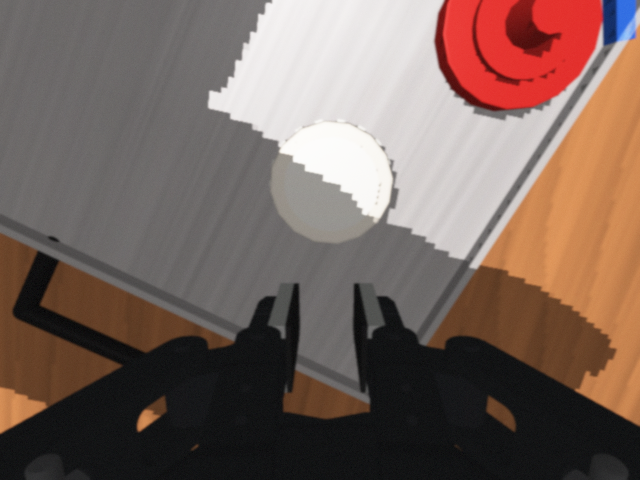

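Cap A is centred ahead of the gap at (332,182), and the red cap is well to the right at (520,40). Pushing, and turning away from it.

```bash
python3 -m creep '[{"dp":[0.010,0,0],"angular":[0,0,0],"gripper":0.76},{"dp":[0.018,0,0],"angular":[0,0,0],"gripper":0.76},{"dp":[0.026,0,0],"angular":[0,0,0],"gripper":0.76},{"dp":[0.034,0,0],"angular":[0,0,0],"gripper":0.76},{"dp":[0.043,0,0],"angular":[0,0,0],"gripper":0.76},{"dp":[0.053,0,0],"angular":[0,0,0],"gripper":0.76},{"dp":[0.063,0,0],"angular":[0,0,0],"gripper":0.76},{"dp":[0.0716,0,0],"angular":[0,0,0],"gripper":0.76},{"dp":[0.079,-0.0004,0],"angular":[0,0,1],"gripper":0.76},{"dp":[0.0864,-0.0009,0],"angular":[0,0,2],"gripper":0.76},{"dp":[0.0923,-0.0016,0],"angular":[0,0,5],"gripper":0.76},{"dp":[0.0982,-0.0023,0],"angular":[0,0,8],"gripper":0.76},{"dp":[0.1035,-0.0026,0],"angular":[0,0,11.5],"gripper":0.76},{"dp":[0.1087,-0.0028,0],"angular":[0,0,15],"gripper":0.76},{"dp":[0.1134,-0.0026,0],"angular":[0,0,18],"gripper":0.76},{"dp":[0.118,-0.0023,0],"angular":[0,0,21],"gripper":0.76},{"dp":[0.1227,-0.0018,0],"angular":[0,0,24.5],"gripper":0.76},{"dp":[0.1274,-0.0012,0],"angular":[0,0,28],"gripper":0.76},{"dp":[0.1274,-0.0012,0],"angular":[0,0,28],"gripper":0.76}]'
python3 - <<'E'
from h import *
cv2.imwrite('pics/w9.png',manip.camera('wrist')['img'])
to([(*tcp(0,y,0),.024,0) for y in (-20,28)])
E
```

```text
time_s: 14.85
tcp_pos: [0.5226, -0.0165, 0.024]
tool_rot: [[0.278, 0.961, 0.001], [0.961, -0.278, -0.001], [-0.0, 0.001, -1.0]]
contact_force: [-0.2, 0.6, 0.7]
opening: 0.24
t 14.9 tray xy [-1.000e-01 -1.093e+02] z 0.024 phi 0.0 open 0.241 F [-1.1  0.8 -0.2] q [-0.1   0.51  1.77 -0.    0.86  0.18]
(np.float64(0.0), np.float64(-48.5), 0.024, 0) dp [ 0.0608  0.0001 -0.    ] turn -0.0
(np.float64(0.0), np.float64(-0.5), 0.024, 0) dp [ 0.1088  0.     -0.    ] turn -0.0
```

View pics/w9.png

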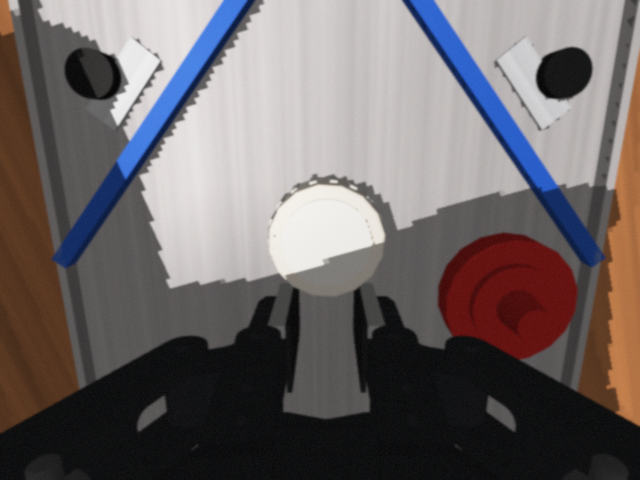

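```bash
python3 -m creep '[{"dp":[0.007,0,0],"angular":[0,0,0],"gripper":0.76},{"dp":[0.014,0,0],"angular":[0,0,0],"gripper":0.76},{"dp":[0.021,0,0],"angular":[0,0,0],"gripper":0.76},{"dp":[0.028,0,0],"angular":[0,0,0],"gripper":0.76},{"dp":[0.035,0,0],"angular":[0,0,0],"gripper":0.76},{"dp":[0.042,0,0],"angular":[0,0,0],"gripper":0.76},{"dp":[0.049,0,0],"angular":[0,0,0],"gripper":0.76},{"dp":[0.056,0,0],"angular":[0,0,0],"gripper":0.76},{"dp":[0.063,0,0],"angular":[0,0,0],"gripper":0.76},{"dp":[0.069,0,0],"angular":[0,0,0],"gripper":0.76},{"dp":[0.075,0,0],"angular":[0,0,0],"gripper":0.76},{"dp":[0.081,0,0],"angular":[0,0,0],"gripper":0.76},{"dp":[0.087,0,0],"angular":[0,0,0],"gripper":0.76},{"dp":[0.093,0,0],"angular":[0,0,0],"gripper":0.76},{"dp":[0.099,0,0],"angular":[0,0,0],"gripper":0.76},{"dp":[0.105,0,0],"angular":[0,0,0],"gripper":0.76},{"dp":[0.109,0,0],"angular":[0,0,0],"gripper":0.76},{"dp":[0.109,0,0],"angular":[0,0,0],"gripper":0.76},{"dp":[0.100,0,0],"angular":[0,0,0],"gripper":0.76},{"dp":[0.092,0,0],"angular":[0,0,0],"gripper":0.76}]'
python3 -m creep '[{"dp":[0,0,0],"angular":[0,0,0],"gripper":0.76},{"dp":[0,0,-0.03],"angular":[0,0,0],"gripper":0.76},{"dp":[-0.01,0,-0.06],"angular":[0,0,0],"gripper":0.76},{"dp":[-0.04,0,-0.09],"angular":[0,0,0],"gripper":0.76},{"dp":[-0.08,0,-0.12],"angular":[0,0,0],"gripper":0.76},{"dp":[-0.12,0,-0.15],"angular":[0,0,0],"gripper":0.76},{"dp":[-0.16,0,-0.16],"angular":[0,0,0],"gripper":0.76},{"dp":[-0.20,0,-0.16],"angular":[0,0,0],"gripper":0.76},{"dp":[-0.22,0,-0.16],"angular":[0,0,0],"gripper":0.76},{"dp":[-0.22,0,-0.16],"angular":[0,0,0],"gripper":0.76}]'
python3 - <<'E'
from h import *
report('a10'); now()
cv2.imwrite('pics/s10.png',manip.camera('scene')['img'])
E
```

```text
time_s: 16.9
tcp_pos: [0.5477, 0.0708, 0.0239]
tool_rot: [[0.275, 0.961, 0.001], [0.961, -0.275, -0.001], [-0.0, 0.001, -1.0]]
contact_force: [0.7, 0.1, 0.9]
opening: 0.24
time_s: 17.9
tcp_pos: [0.4861, -0.1428, 0.1842]
tool_rot: [[0.279, 0.96, 0.001], [0.96, -0.279, -0.001], [-0.001, 0.002, -1.0]]
contact_force: [0.0, 0.5, 0.9]
opening: 0.242
[216. 217.] 67 z 0.0308 tray [ -2.3 222.6]
[230. 220.] 325 z 0.0315 tray [ -1.6 195.7]
[252. 225.] 333 z 0.0315 tray [ -0.2 155.5]
[297. 238.] 974 z 0.0315 tray [-1.3 69.9]
t 17.95 tray xy [  -0.6 -239.1] z 0.1841 phi 0.2 open 0.242 F [0.4 1.1 0.5] q [-0.36  0.25  1.7  -0.    1.19 -0.07]
```

View pics/a10.png

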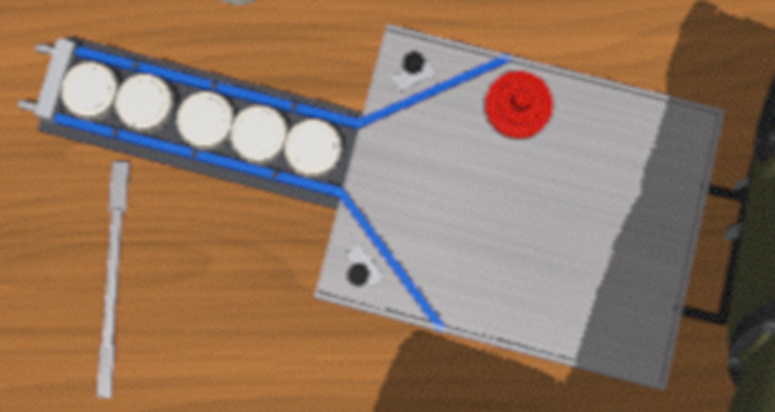

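View pics/s10.png

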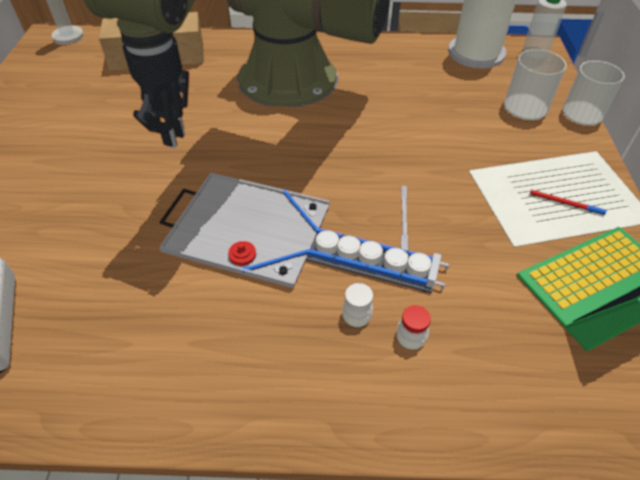

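All five caps sit in single file, and the red cap, pots and spatula look unmoved. One last check that the newest cap lies flat, then I'll hand the job in.

```bash
python3 - <<'E'
from h import *
c,P=look()
q=P[236:252,310:332].reshape(-1,3);k=q[(q[:,2]>.028)]
A=np.c_[k[:,:2],np.ones(len(k))];s=np.linalg.lstsq(A,k[:,2],rcond=None)[0]
print(len(k),np.median(k[:,2]),np.percentile(k[:,2],[5,95]),'tilt deg',np.degrees(np.hypot(*s[:2])), tr(k.mean(0)))
u,v=320.2,243.5;print(tr(ray(c,u,v,.032)))
print(manip.job_done())
E
```

```text
303 0.03121257136219191 [0.02874658 0.03447529] tilt deg 0.6672549200019616 [-1.5038945  28.67113682]
[-1.50497349 27.84580391]
the job is handed in; nothing more can be done
None
```

I swept the three white caps through the gate one at a time. Two slightly opened fingertips pushed each cap from behind, with no pinching or lifting. I handed the job in at about 18 s, against the 72 s limit; no verdict is reported.

**Last checks, from the camera images:**
- **Caps in the track:** all five are in single file, with tops about 31 to 32 mm above the bench, as expected for caps lying on the track floor. The last one in is flat (0.7° tilt) with its centre about 28 to 30 mm past the gate edge, where at least 20 mm is needed.
- **Queued caps:** they stayed about 196 and 156 mm past the gate, and the new row did not push against them.
- **Everything else:** by eye, the red cap is still in its place on the deck clear of the gate, and the pots and spatula look unmoved. I did not re-measure any of these.
- **Forces:** readings at the end of each move stayed within about 1.5 N, and the robot was clear of everything at hand-in.

No check failed. The tray fit had residuals of up to about 5 mm at the cheek ends, so I corrected it by 1.2 mm using the queued caps. It then agreed with the given dimensions to about 2 mm.

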